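# Slide the hibiscus jar into its bay and shut the keeper

### The arm

A 6-joint arm with a two-finger parallel gripper is mounted at the origin on the work surface. World frame = base frame: x ahead of the robot, y to its left, z up, the work surface at z = 0. Lengths are in m, angles in degrees, forces in N, time in s.
With the tool pointing down it reaches from about 0.275 to 0.775 m from the base axis. Payload 14.6 kg.
Tool frame: the origin (TCP) lies at the very end of the fingers, on their centre line; the grasp point (between the pads) lies 19 mm behind it (r.grip_point_offset is the z of the grasp point in the tool frame, in m); z points along the fingers, y is the line along which they close (so a half turn about z gives the same grasp; the last joint's range is limited). The gripper opens to 85 mm and grips with 20 to 120 N. Pads are 22 mm wide; open, the fingers measure 114 mm over their backs; the gripper's body (76 mm by 85 mm) begins 54 mm behind the grasp point. The pads swing forward as they close: fully open they stand 13 mm farther back than shut.
Start: joints at [65.758, 15.075, -2.767, 72.158, 0, 81.102], TCP at [0.139, 0.506, 0.231] pointing down, gripper open.
Joint ranges: [-151.79, 151.79], [-50.71, 97.33], [-67.44, 78.34], [-121.81, 120.89], [-77.56, 73.72], [-180, 180]. Speed limits (degrees/s): [108.29, 108.29, 147.25, 159.86, 180, 180].

### API

Orientations are given as a 3x3 rotation matrix whose columns are the frame's x, y, z axes.
In Python, from workcell import r gives the robot as it stands. The module is installed in compiled form; this text tells all that it offers. Calls block until the motion is done:
- r.movep(position, orientation): joint-space move of the TCP to a pose.
- r.line_to(position, rate=0.15, attitude=None): straight line of the TCP; attitude=None keeps the orientation; rate is the mean speed in m/s.
- r.move_j(angles): joint-space move.
- r.command_gripper(opening, newtons=None): finger opening in m; newtons is the grip in N (None keeps the last); returns when the fingers have stopped.
- r.dwell(seconds).
- r.inverse_kinematics(position, orientation): joint angles nearest the present ones, or None.
- r.grab_frame(name): name is "scene" or "top" or "wrist"; returns a dict with "img" (384x512x3 uint8, blue, green, red), "K" (3x3 intrinsics, pixels), "rvec" (rotation vector, rad) and "tvec" (3), from world to camera coordinates, as OpenCV has them. Camera axes: x right, y down, z forward; pixel columns grow to the right and rows downward; lengths in m; the calibration is good to about 2 mm. A picture is of the moment at which its call begins. There is no depth.
A pose or a line that the arm cannot do raises r.MotionError and nothing moves.
- r.close_job(): hands the job in; it is judged then, once.
Trained networks look in a picture, given as the dict that the camera call returned (one of the last four; its "shot" number tells which), for a name from the list of things; names that differ only in an ending like _2 or _b are one class to them, and where a whole thing is asked for, a point or a joint stands for the part that bears it (a point fixed in the world has none). Each returns a list of dicts, best first, with "score" (0 to 1); they miss things now and then, are a little off and sometimes report something else, mostly with a low value. They report only what shows in the picture. A call takes as long as a camera call.
- r.search_frame(picture, label): "at" ([x, y, z] in m, in world coordinates, good to about 4 mm: the middle of the surface that is visible of it).
- r.mark_of(picture, label): "at" ([x, y, z] in m, in world coordinates, good to about 4 mm: a listed point, or the origin of a listed thing).
Readings, each from a call of its own:
- r.read_time_s(): time.
- r.read_joint_pos(): joint angles.
- r.read_qd(): joint speeds.
- r.read_joint_efforts(): joint torques, N m.
- r.read_eef_pos(): TCP position.
- r.read_tool_rot(): TCP orientation.
- r.read_wrist_force(): force on the tool from outside, world axes, zero at the start.
- r.read_torque(): the same for the moment, N m.
- r.read_width(): finger opening in m.
- r.read_grip_force(): force on a finger pad.
Only numpy, scipy, OpenCV 4.12 (cv2) and the standard library are available. Lean on these libraries where they do the work, as an engineer would, in place of code of your own. Each camera call takes 0.05 s, during which the arm holds its last target. There are 200 camera calls.

### The job

Put the tall sealed jar of hibiscus away by pushing it gently, low down so that it slides along the cedar ledge without tipping, all the way home into the open bay; never lift it. Then push the yellow keeper bar fully shut across the mouth of the bay behind it. Leave the other things on the ledge where they are.

Things in the scene. Friction and masses are not known exactly. Their poses are not given: they have to be found in the camera images.
- jar: tall narrow sealed glass jar, dark red contents, cork lid, standing on the ledge: round, 60 mm diameter, 168 mm tall, 0.26 to 0.44 kg. Origin: centre of its underside; z up. Pushed more than about 40 mm above its foot it may tip. A gripper held vertical meets the jar's upper part with its body before the fingertips do: lean it back 30 to 40 degrees so that the fingertips lead
- bay: low dark-wood three-sided bay fixed on the ledge, walls 35 mm high, no floor. Origin: on the ledge top, where the centre of the jar's underside is when the jar is home against the back stop (its face at y = +30 mm). y: direction the jar goes in (level, roughly to the robot's left); x: away from the robot. Inner side walls at x = -41 and +41 mm, outer at -53 and +53, from y = -16 to +44 mm
- bay_mouth (a point): middle of the bay's open mouth, on the ledge, 16 mm before the bay's origin. A hinge block for the keeper stands beside it: bay x 52 to 68 mm, y -54 to -10 mm, 35 mm high. Axes as the bay's
- keeper (a joint): angle q (rad) of the yellow keeper bar about its upright hinge: 0 = fully shut against its stop, across the mouth; grows to 2.7 as it swings out, away from the bay. From the hinge the bar points along (-cos q, -sin q) in the bay's x, y. Starts between 2.0 and 2.6 and stays where it is left; about 0.5 N at its end turns it
- keeper_pivot (a point): keeper bar's hinge axis, at bay x = +62, y = -45 mm, 20 mm above the ledge (the bar's mid height). The bar is 10 mm thick, 20 mm high (10 to 30 mm above the ledge) and reaches 108 mm from the axis; shut, it passes 10 mm behind a jar that is home
- keeper_end (a point): free end of the keeper bar, on its centre line, 108 mm from the hinge axis
- ledge_mid (a point): middle of the flat top of the fixed cedar ledge, 80 mm above the bench; the top is 300 mm deep (along x) and 1080 mm long (along y), axes as the robot's
- egg_cup: bystander: white ceramic egg cup, 46 mm across, 56 mm tall, near the ledge's far edge; origin under its centre
- hoof_pick: bystander: hoof pick lying flat, blue handle and curved steel hook, 155 mm long, 16 mm high, left of the bay; origin under its middle, x along the handle towards the hook
- seed_tin: bystander: green seed tin, 66 mm across, 55 mm tall, at the right end of the ledge; origin under its centre
- clay_pot: bystander: terracotta pot, 90 mm across, 80 mm tall, at the right end of the ledge; origin under its centre
- clamp: bystander, fixed: blue bench clamp gripping the ledge's near edge towards its right end; rises 15 mm above the ledge and reaches 36 mm in from its edge; origin on the ledge's top near edge
- hatch_box: bystander, fixed: red plastic box with a hinged lid, 140 x 160 mm, about 95 mm tall plus a knob, at the left end of the ledge; origin under its centre

How it is judged:
By the outcome, as a careful person would: the job done as asked, in the order asked, and still so for the second after the job is handed in, with the robot touching nothing.
It also fails if it takes over 72 s, if anything falls off the work surface, if the arm or the gripper's body presses on something with over 40 N, if the wrist force passes 120 N, or if a joint passes its speed limit or range.

## Working session

There is one attempt and no reset: what is moved stays moved. The work goes in short steps, each a Python script; the robot and the scene stay as the last script left them, time stands still between calls to the robot, and variables do not carry over. Pictures are saved under pics/ and viewed, at most 10 in all, crops included, and the job is handed in when it is done.

```bash
mkdir -p pics; python3 - <<'E'
from workcell import r
import cv2
for c in ("scene","top"):
    f=r.grab_frame(c); cv2.imwrite(f"pics/{c}0.png",f["img"])
    for n in ("jar","bay","bay_mouth","keeper_pivot","keeper_end","ledge_mid","egg_cup","hoof_pick","seed_tin","clay_pot","clamp","hatch_box"):
        print(c,n,[( [round(float(v),3) for v in d["at"]],round(d["score"],2)) for d in r.mark_of(f,n)[:2]])
print(r.read_time_s())
E
```

```text
scene jar [([0.544, -0.217, 0.081], 0.92)]
scene bay [([0.529, 0.129, 0.078], 0.97), ([0.696, -0.235, 0.082], 0.43)]
scene bay_mouth [([0.532, 0.124, 0.079], 0.82)]
scene keeper_pivot [([0.599, 0.096, 0.098], 0.85)]
scene keeper_end [([0.667, 0.016, 0.1], 0.67)]
scene ledge_mid [([0.578, 0.018, 0.081], 0.71)]
scene egg_cup [([0.696, -0.234, 0.081], 0.75)]
scene hoof_pick [([0.535, 0.303, 0.08], 0.93)]
scene seed_tin [([0.674, -0.418, 0.079], 0.68)]
scene clay_pot [([0.564, -0.455, 0.08], 0.79), ([0.533, 0.122, 0.085], 0.42)]
scene clamp [([0.428, -0.401, 0.082], 0.49)]
scene hatch_box [([0.62, 0.456, 0.081], 0.86), ([0.676, -0.421, 0.08], 0.27)]
top jar [([0.545, -0.213, 0.084], 0.68)]
top bay [([0.528, 0.133, 0.076], 0.68)]
top bay_mouth [([0.529, 0.117, 0.08], 0.64), ([0.675, -0.423, 0.082], 0.2)]
top keeper_pivot [([0.596, 0.097, 0.097], 0.97), ([0.564, -0.454, 0.083], 0.42)]
top keeper_end [([0.616, 0.456, 0.084], 0.71), ([0.668, 0.015, 0.101], 0.65)]
top ledge_mid [([0.581, 0.021, 0.082], 0.6)]
top egg_cup [([0.694, -0.238, 0.081], 0.79)]
top hoof_pick [([0.538, 0.303, 0.082], 0.72)]
top seed_tin [([0.671, -0.424, 0.081], 0.7)]
top clay_pot [([0.562, -0.453, 0.081], 0.93)]
top clamp [([0.43, -0.4, 0.078], 0.57)]
top hatch_box [([0.62, 0.457, 0.082], 0.82), ([0.429, -0.4, 0.077], 0.69)]
1.3
```

View pics/scene0.png

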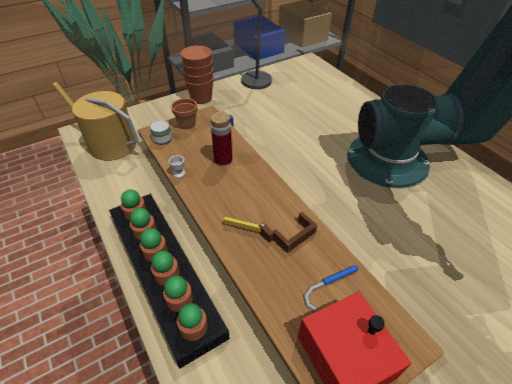

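View pics/top0.png

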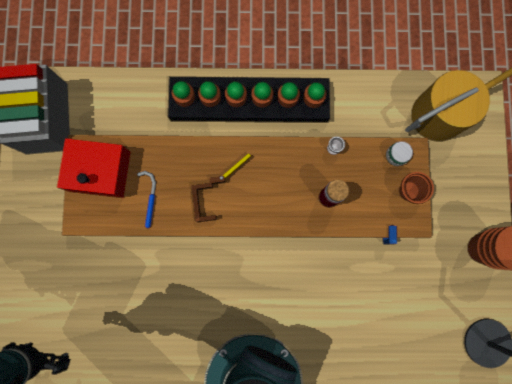

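Both views agree on the layout. In the top picture the jar is at about (335,193), the bay is at (203,203) with its mouth to the right, and the keeper swings out up-right to (250,156). Next I'll look from close by for the bay's yaw and the keeper angle.

```bash
python3 - <<'E'
from workcell import r
import cv2,numpy as np
f=r.grab_frame("wrist")
R=cv2.Rodrigues(np.array(f["rvec"],float))[0]; c=-R.T@np.ravel(f["tvec"])
T=np.array(r.read_tool_rot()); p=np.array(r.read_eef_pos())
print("cam in tool",T.T@(c-p),"cam axes in tool",(T.T@R.T).round(2).tolist()); print(T.round(2))
D=np.array([[0,1,0],[1,0,0],[0,0,-1.]])
for yaw in (0,90,180,-90):
    Z=cv2.Rodrigues(np.array([0,0,np.radians(yaw)]))[0]
    print(yaw,[(z,r.inverse_kinematics([0.5,0.07,z],Z@D) is not None) for z in (.3,.35,.4)])
E
```

```text
cam in tool [ 0.0712112  -0.00017039 -0.14229292] cam axes in tool [[0.0, -0.96, -0.28], [1.0, 0.0, -0.0], [0.0, -0.28, 0.96]]
[[-0.96  0.26  0.  ]
 [ 0.26  0.96 -0.  ]
 [-0.    0.   -1.  ]]
0 [(0.3, True), (0.35, True), (0.4, True)]
90 [(0.3, True), (0.35, True), (0.4, True)]
180 [(0.3, True), (0.35, True), (0.4, True)]
-90 [(0.3, True), (0.35, True), (0.4, True)]
```

```bash
python3 - <<'E'
from workcell import r
import cv2,numpy as np
D=np.array([[0,1,0],[1,0,0],[0,0,-1.]])
r.movep([0.55,0.02,0.36],D)
f=r.grab_frame("wrist"); cv2.imwrite("pics/w1.png",f["img"])
np.savez("w1.npz",**{k:np.array(f[k],float) for k in("K","rvec","tvec")})
for n in ("jar","bay","bay_mouth","keeper_pivot","keeper_end"):
    print(n,[( [round(float(v),4) for v in d["at"]],round(d["score"],2)) for d in r.mark_of(f,n)[:2]])
print(cv2.projectPoints(np.array([[.53,.13,.08],[.6,.1,.1],[.67,.015,.1]]),f["rvec"],f["tvec"],f["K"],None)[0].round().tolist(),r.read_time_s())
E
```

```text
jar [([0.5496, -0.2198, 0.0817], 0.9)]
bay []
bay_mouth []
keeper_pivot [([0.5985, 0.0931, 0.0999], 0.92), ([0.5486, -0.2203, 0.0796], 0.18)]
keeper_end [([0.6651, 0.0182, 0.1025], 0.59)]
[[[242.0, 66.0]], [[300.0, 91.0]], [[353.0, 162.0]]] 3.9667
```

View pics/w1.png

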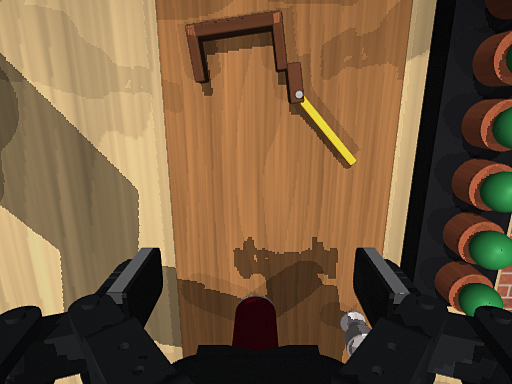

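The wrist view shows the bay at the top: back wall from (186,24) to (282,11), pivot pin at (299,95), keeper end at about (352,162). I'll enlarge it to get exact corners.

```bash
python3 - <<'E'
import cv2
i=cv2.imread("pics/w1.png")[0:125,170:320]
cv2.imwrite("pics/w1c.png",cv2.resize(i,None,fx=4.8,fy=4.8,interpolation=cv2.INTER_CUBIC))
E
```

```text
(no output)
```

View pics/w1c.png

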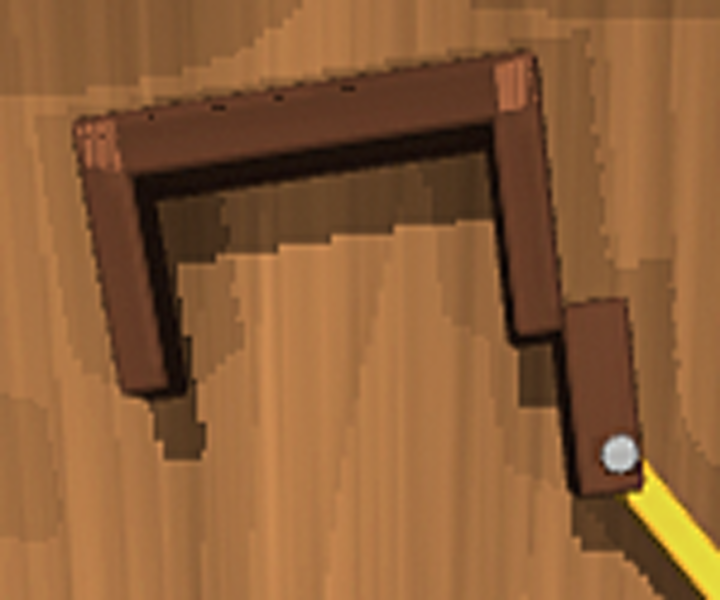

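The enlargement shows the wall-top corners, hinge block and pin clearly: back corners at crop (76,122) and (532,53), arm ends at (123,395) and (562,330), pin at (620,453). I'll fit the bay pose to these points.

```bash
python3 - <<'E'
import numpy as np,cv2
from scipy.optimize import least_squares
w=np.load("w1.npz")
b=np.array([[-53,44],[53,44],[53,-16],[41,-16],[-41,-16],[-53,-16],[41,30],[-41,30],[52,-10],[68,-10],[52,-54],[68,-54]])/1000.
c=np.array([[76,122],[532,53],[562,330],[517,338],[170,387],[123,395],[490,122],[133,178],[564,306],[627,298],[582,497],[640,487.]])
px=(c+.5)/4.8-.5+[170,0]
def wor(p,b,z):
    R=np.array([[np.cos(p[2]),-np.sin(p[2])],[np.sin(p[2]),np.cos(p[2])]])
    return np.c_[b@R.T+p[:2],np.full(len(b),z)]
pr=lambda P:cv2.projectPoints(P,w["rvec"],w["tvec"],w["K"],None)[0][:,0]
s=least_squares(lambda p:(pr(wor(p,b,.115))-px).ravel(),[.53,.13,.1],loss="soft_l1")
print(s.x,np.degrees(s.x[2]),np.abs(s.fun).max(), wor(s.x,np.array([[.062,-.045]]),.1))
k=least_squares(lambda q:(pr(wor(s.x,np.array([[.062,-.045]])+.108*np.array([[-np.cos(q[0]),-np.sin(q[0])]]),.11))-[352,162]).ravel(),[2.3])
print("q",k.x,k.fun)
E
```

```text
[0.52843113 0.13220796 0.13961882] 7.9995692409048464 1.6250093241488628 [[0.59609027 0.09627412 0.1       ]]
q [2.14974037] [1.49606704 1.86977529]
```

The fit is good: worst corner off by 1.6 px, bay yaw 8°, q about 2.15. I'll check the push path against the inverse kinematics, then approach.

```bash
cat > h.py <<'E'
from workcell import r
import numpy as np, cv2
O=np.array([.5284,.1322]); Y=np.radians(8.0); YB=np.array([-np.sin(Y),np.cos(Y)]); XB=np.array([np.cos(Y),np.sin(Y)])
J0=np.array([.546,-.217]); ZT=.080+.016
def att(a,L=37):   # forward heading a deg from +y towards +x, lean L
    a,L=np.radians([a,L]); f=np.array([np.sin(a),np.cos(a),0]); k=np.array([0,0,1.])
    z=f*np.sin(L)-k*np.cos(L); x=-(f*np.cos(L)+k*np.sin(L))
    return np.c_[x,np.cross(z,x),z], f[:2]
def pose(J,a,d=.030,z=ZT):
    R,f=att(a); return [*(J-f*d),z],R
W=[(J0,12),(J0+.25*(O-.06*YB-J0),6),(J0+.6*(O-.06*YB-J0),-2),(O-.06*YB,-8),(O-.012*YB,-8)]
E
python3 - <<'E'
from h import *
for (J,a) in W: 
    q=r.inverse_kinematics(*pose(J,a)); print(None if q is None else np.round(q,1))
p,R=pose(J0,12,.065); 
q=r.inverse_kinematics([p[0],p[1],.34],R); print(np.round(q,1)); 
r.command_gripper(.034)
r.movep([p[0],p[1],.34],R); r.line_to([p[0],p[1],.2],.15)
f=r.grab_frame("scene"); cv2.imwrite("pics/s2.png",f["img"])
print(r.read_time_s(),r.mark_of(f,"jar")[:1],r.read_wrist_force())
E
```

```text
[ -46.6   38.9    5.7   79.9   29.7 -130.8]
[ -40.9   36.6    0.8   77.6   29.6 -131.1]
[ -31.9   34.1   -4.1   74.6   30.  -130. ]
[ -20.7   31.7   -8.5   69.8   31.8 -124.5]
[ -16.4   29.8  -11.8   65.7   33.2 -119.6]
[ -49.1   37.8   41.7  118.3   28.7 -133.4]
8.8167 [{'at': [0.5485, -0.2183, 0.0794], 'score': 0.95}] [0.3693012  0.18223611 0.00762701]
```

View pics/s2.png

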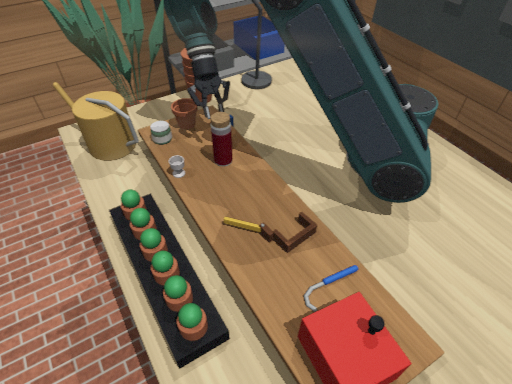

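The gripper hangs at about (215,95), behind the jar at (222,140) and clear of the pot. I'll descend, close up to the jar and push the first part.

```bash
sed -i 's/J0=np.array.*; ZT/J0=np.array([.547,-.2175]); ZT/' h.py; python3 - <<'E'
from h import *
p,R=pose(J0,12,.065); r.line_to([p[0],p[1],ZT],.1)
print("down",r.read_wrist_force().round(2) if hasattr(r.read_wrist_force(),'round') else r.read_wrist_force())
p,R=pose(J0,12,.030); r.line_to(p,.04); print(r.read_wrist_force())
p,R=pose(*W[1]); r.line_to(p,.045,R); print(r.read_wrist_force(),r.read_eef_pos(),r.read_time_s())
f=r.grab_frame("scene"); cv2.imwrite("pics/s3.png",f["img"]); 
print(W[1][0],r.mark_of(f,"jar")[:1]); f=r.grab_frame("top"); print(r.mark_of(f,"jar")[:1])
f=r.grab_frame("wrist"); cv2.imwrite("pics/w3.png",f["img"]);
E
```

```text
down [ 0.16  0.98 -0.3 ]
[-0.86208818 -0.0187571  -0.23722045]
[ 0.47577141 -0.79797225 -1.08710105] [ 0.54130273 -0.17488707  0.09601023] 12.8333
[ 0.5444376  -0.14492902] [{'at': [0.5437, -0.1458, 0.0797], 'score': 0.73}]
[{'at': [0.544, -0.1454, 0.0813], 'score': 0.62}]
```

View pics/s3.png

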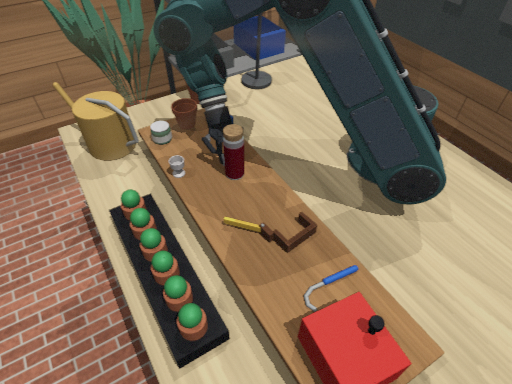

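The jar stands upright at (234,152) and tracks the model to within 1 mm, so d = 30 mm is right. I'll go on to the mouth.

```bash
python3 - <<'E'
from h import *
for w in W[2:4]:
    p,R=pose(*w); r.line_to(p,.045,R); print(r.read_wrist_force().round(2),r.read_time_s())
for c in("top","scene"):
    f=r.grab_frame(c); print(W[3][0],[d["at"] for d in r.mark_of(f,"jar")[:1]])
cv2.imwrite("pics/s4.png",f["img"])
E
```

```text
[-0.45 -0.28 -0.09] 15.4917
[ 0.15 -0.93 -0.93] 18.225
[0.53675039 0.07278392] [[0.5393, 0.0725, 0.0832]]
[0.53675039 0.07278392] [[0.5386, 0.0712, 0.0824]]
```

View pics/s4.png

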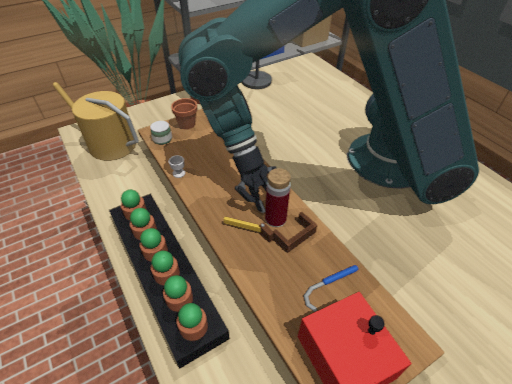

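The jar is upright at (277,200) in the mouth and 2 mm off the axis, with 11 mm clearance on each side. Next I'll push it home slowly, feeling for the back stop.

```bash
python3 - <<'E'
from h import *
p,R=pose(O-.010*YB,-8); r.line_to(p,.035,R); print(r.read_wrist_force().round(2))
y3=np.array([*YB,0])
for s in np.arange(-.008,.0061,.001):
    r.line_to(pose(O+s*YB,-8)[0],.02); r.dwell(.05)
    F=[-(r.read_wrist_force()@y3) for _ in range(3)]; print(round(s,3),np.round(np.median(F),1))
    if np.median(F)>7: break
for c in("top","scene"):
    f=r.grab_frame(c); print(O,[d["at"] for d in r.mark_of(f,"jar")[:1]])
print(r.read_time_s())
E
```

```text
[ 0.12 -1.05 -0.08]
-0.008 0.6
-0.007 1.0
-0.006 0.2
-0.005 1.1
-0.004 1.3
-0.003 0.6
-0.002 0.6
-0.001 0.7
0.0 1.5
0.001 6.2
0.002 11.9
[0.5284 0.1322] [[0.5291, 0.1334, 0.0798]]
[0.5284 0.1322] [[0.5285, 0.1324, 0.0817]]
23.5
```

The jar is home: force rises sharply at the expected point and both cameras agree. I'll back off and go round to the keeper's outer side.

```bash
cat >> h.py <<'E'
ZK=.080+.014
def kp(q,e,rad=.075,z=ZK):
    u=np.array([-np.cos(q),-np.sin(q)]); n=np.array([np.sin(q),-np.cos(q)])
    b=np.array([.062,-.045])+rad*u+e*n
    return [*(O+b[0]*XB+b[1]*YB),z]
E
python3 - <<'E'
from h import *
R=att(-8)[0]; p=np.array(r.read_eef_pos()); y3=np.array([*YB,0])
r.line_to(p-.07*y3,.1); r.line_to(p-.07*y3+[0,0,.12],.2); r.command_gripper(0)
print([r.inverse_kinematics(kp(q,.03),R) is not None for q in (2.15,1.6,1,.5,0)])
r.movep(kp(2.15,.05,z=.22),R); r.line_to(kp(2.15,.05),.1)
print(r.read_wrist_force().round(2),r.read_time_s(),r.read_width())
f=r.grab_frame("scene"); cv2.imwrite("pics/s5.png",f["img"]); print(r.mark_of(f,"keeper_end")[:1],r.mark_of(f,"jar")[:1])
E
```

```text
[True, True, True, True, True]
[ 0.59 -0.38  0.55] 27.575 -9.163233087011212e-05
[{'at': [0.6703, 0.0153, 0.0984], 'score': 0.52}] [{'at': [0.5314, 0.1324, 0.0801], 'score': 0.96}]
```

View pics/s5.png

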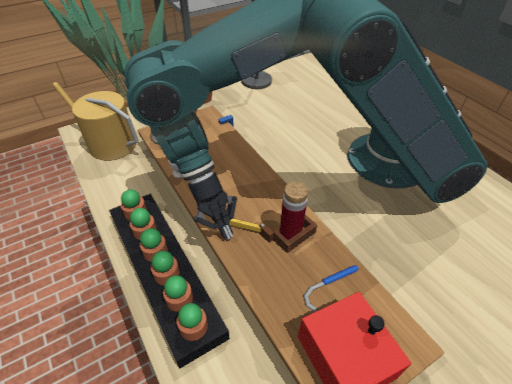

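The fingertips at (228,237) are on the bar's outer side, and the jar sits in the bay. I'll sweep the keeper shut.

```bash
python3 - <<'E'
from h import *
y3=np.array([*YB,0])
r.line_to(kp(2.15,.022),.05)
for q in np.arange(1.95,.05,-.2).tolist()+[0.]:
    r.line_to(kp(q,.022),.06); F=r.read_wrist_force(); 
    if np.linalg.norm(F)>4: print(round(q,2),F.round(1))
    if np.linalg.norm(F)>15: break
else:
    for e in np.arange(.020,.001,-.001):
        r.line_to(kp(0,e),.02); r.dwell(.05)
        F=np.median([-(r.read_wrist_force()@y3) for _ in range(3)])
        print(round(e,3),round(F,1))
        if F>7: break
print(r.read_time_s())
f=r.grab_frame("top"); print(r.mark_of(f,"keeper_end")[:1],"expect",kp(0,0,.108,.1),r.mark_of(f,"jar")[:1])
E
```

```text
0.02 -0.1
0.019 0.3
0.018 0.4
0.017 -0.2
0.016 -0.5
0.015 0.4
0.014 -0.1
0.013 -0.3
0.012 -0.3
0.011 4.3
0.01 11.9
36.1583
[{'at': [0.4955, 0.0834, 0.0983], 'score': 0.42}] expect [np.float64(0.4891104583810907), np.float64(0.08123597426246634), 0.1] [{'at': [0.4926, 0.0803, 0.0955], 'score': 0.3}]
```

There is a firm stop at the expected place. I'll retreat and check with a wrist picture.

```bash
python3 - <<'E'
from h import *
p=np.array(r.read_eef_pos()); y3=np.array([*YB,0])
r.line_to(p-.07*y3,.08); r.line_to(p-.07*y3+[0,0,.16],.2)
D=np.array([[0,1,0],[1,0,0],[0,0,-1.]])
r.movep([0.55,0.02,0.36],D)
f=r.grab_frame("wrist"); i=f["img"].copy()
e=[kp(0,0,.108,.11),kp(0,0,0,.11),[*O,.248]]
px=cv2.projectPoints(np.array(e,float),f["rvec"],f["tvec"],f["K"],None)[0][:,0]; print(px)
for q in (0,.1): print(q,cv2.projectPoints(np.array([kp(q,0,.108,.11)],float),f["rvec"],f["tvec"],f["K"],None)[0].ravel())
c=i[0:160,150:363]; c=cv2.resize(c,None,fx=3.7,fy=3.7,interpolation=cv2.INTER_CUBIC)
cv2.imwrite("pics/w6.png",c)
f=r.grab_frame("scene")
for n in ("jar","keeper_end","egg_cup","hoof_pick","seed_tin","clay_pot"): print(n,[d["at"] for d in r.mark_of(f,n)[:1]])
print(r.read_time_s())
E
```

```text
[[205.73034552 107.04891343]
 [297.78560669  93.655227  ]
 [227.65593224  38.45659807]]
0 [205.73034552 107.04891343]
0.1 [207.85636109 116.36797032]
jar [[0.5292, 0.1316, 0.0795]]
keeper_end [[0.5989, 0.0961, 0.0997]]
egg_cup [[0.6946, -0.232, 0.0812]]
hoof_pick [[0.5345, 0.3005, 0.0803]]
seed_tin []
clay_pot []
41.7917
```

View pics/w6.png

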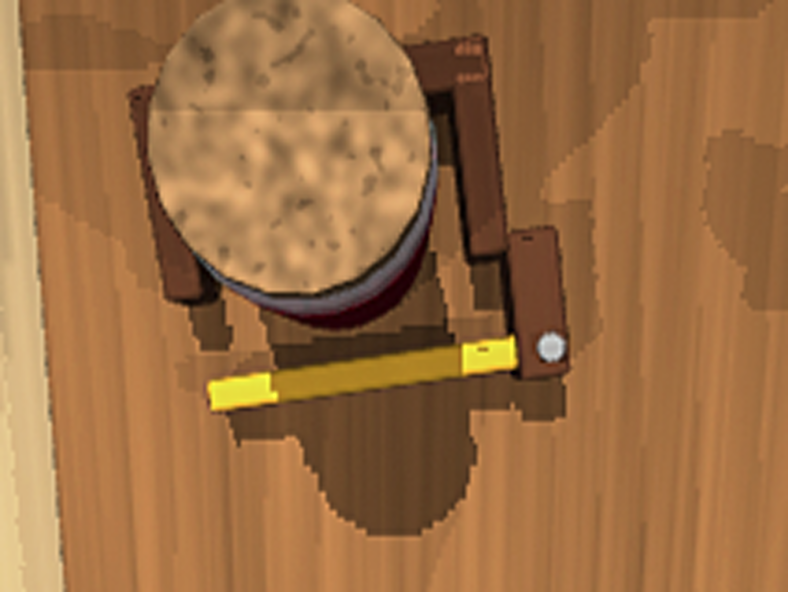

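The jar is home in the bay. The yellow bar lies across the mouth with its end at pixel (207,106), where q = 0 predicts (206,107). Handing in.

```bash
python3 -c "
from workcell import r
print(r.close_job())"
```

```text
the job is handed in; nothing more can be done
None
```

The jar is home in the bay, pushed along the ledge without tipping or lifting, the keeper bar is fully shut behind it, and the job was handed in at about 42 s; in the last check the egg cup and hoof pick were in place, while the seed tin and clay pot did not register, though the arm was never seen touching either.

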